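# Free the parts tray and hold it level

### The arm

A 6-joint arm with a two-finger parallel gripper is mounted at the origin on the work surface. World frame = base frame: x ahead of the robot, y to its left, z up, the work surface at z = 0. Lengths are in m, angles in rad, forces in N, time in s.
With the tool pointing down it reaches from about 0.325 to 1 m from the base axis. Payload 5.1 kg.
Tool frame: the origin (TCP) lies between the finger pads; the fingertips stand 19 mm ahead of it and the grasp point (between the pads) is the TCP; z points along the fingers, y is the line along which they close (so a half turn about z gives the same grasp; the last joint's range is limited). The gripper opens to 85 mm and grips with 20 to 120 N. Pads are 22 mm wide; open, the fingers measure 114 mm over their backs; the gripper's body (76 mm by 85 mm) begins 54 mm behind the grasp point. The pads swing forward as they close: fully open they stand 13 mm farther back than shut.
Start: joints at [-1.213, 0.124, 1.65, -0, 1.367, -0.083], TCP at [0.277, -0.588, 0.25] pointing down, gripper open.
Joint ranges: [-2.61, 2.61], [-1.02, 2.33], [0.03, 2.71], [-1.35, 4.49], [0.32, 2.68], [-2.91, 2.91]. Speed limits (rad/s): [2.57, 2.57, 3.14, 3.14, 3.14, 3.14].

### API

Orientations are given as a unit quaternion [x, y, z, w].
In Python, from workcell import * gives the robot as it stands.
- The arm moves only by the tool send_rows, never from a script. Its argument "series" is a list that holds one entry, the list of rows, each a list of 7 numbers: the shift along the tool's x, y, z in units of 40 cm (1.0 is 40 cm), then the turn, a rotation vector about the tool's x, y, z in units of 45 degrees (1.0 is 45 degrees), then the opening, from 0 (shut) to 1 (fully open). A call has 1 to 20 rows; each row is the pose to reach, as a shift and turn from the pose commanded when the call began, along the tool's axes at that moment; what a row does not reach only later rows make up. A row lasts 1/8 s, in which the tool goes at most 62.5 mm and 10.7 degrees, less where a joint would pass 70% of its speed; a pose out of reach is approached as far as the arm can. A call with a number of a shift or a turn outside -1 to 1 is refused whole. A call with a gripper value outside its range is refused whole. The fingers move at their own pace and stop on an object; "grip_force" is the grip in N (left out, the last holds). Time passes only in rows, so rows that repeat a pose let the fingers close. It gives the time, the measured TCP pose, the force, the opening and the grip force at its end, in the units of the state.
- sense(): the state, without advancing time (a new reading comes with each control period).
- camera(name): name is "side" or "top"; returns a dict with "color" (384x512x3 uint8, blue, green, red), "fovy" (degrees; the focal length in pixels is half the picture's height over the tangent of half this angle, whatever the lens; pixels are square), "cx", "cy" (the principal point, pixels), "k1" (the pictures are not rectified: a ray, as slopes to the right and down, at radius r is drawn at 1 + k1 r^2 times it, then the intrinsics apply), "xyz" and "orientation" of the camera in the world. Camera axes: x right, y up, looking along -z (the intrinsics and any distortion apply to the point x, -y, -z); pixel columns grow to the right and rows downward; lengths in m; the calibration is good to about 2 mm. A picture is of the moment at which its call begins. There is no depth.
- job_done(): hands the job in; it is judged then, once.
The state is a dict: "clock": time; "joint_pos": joint angles; "qvel": joint speeds; "joint_torque": joint torques, N m; "tcp_pos": TCP position; "tcp_rot": TCP orientation; "ft_force": force on the tool from outside, world axes, zero at the start; "ft_torque": the same for the moment, N m; "grip_width": finger opening in m; "finger_force": force on a finger pad.
Only numpy, scipy, OpenCV 4.12 (cv2) and the standard library are available. Lean on these libraries where they do the work, as an engineer would, in place of code of your own. Each camera call takes 0.05 s, during which the arm holds its last target. There are 200 camera calls.

### The job

The loaded parts tray is locked down on its stand by a quarter-turn latch: swing the latch handle all the way round to its free position, then take the tray by the bar over it and lift it straight up to about 12 cm above its seat. Keep it level on the way, with the three parts lying in it, and finish while still holding it there, motionless and level above the stand. Leave the other things on the counter where they are.

Things in the scene. Friction and masses are not known exactly. Their poses are not given: they have to be found in the camera images.
- stand: Fixed stand: dark steel plate 140 (x) x 340 (y) x 12 mm, grey supports carrying the tray 30 mm above the counter, low guides (top at 36 mm) round it with 2.5 mm play. Origin: on the counter plane, under the middle of the seated tray. y runs along the tray towards the latch, z up; from above, x is 90 degrees clockwise from y. The seated tray has the same axes.
- latch (a joint): Latch at the stand's +y end, upright axis, stops at 0 and 1.57. 0 = locked (its nose overlaps the tray's end rim by 6 mm, 3 mm above it, so the tray cannot be lifted); 1.57 = free. Grows clockwise seen from above. Stiff: it moves at about 2 N at the grip and stays where it is left between the two stops; it starts at or near locked (0 to 0.25).
- latch_pivot (a point): Point on the latch's upright axis, at stand (0, 130, 55) mm.
- latch_grip (a point): On the axis of the upright black cylindrical grip at the end of the latch arm, 103 mm above the counter, the height to pinch at. Grip 18 mm in diameter, top at 115 mm, arm's top under it at 81 mm. 60 mm from the pivot axis: on its stand -x side when locked, on its stand +y side (away from the tray) when free.
- tray: Loose aluminium tray 96 (x) x 180 (y) x 22 mm high, walls and floor 3 mm, two dividers at y = +-36 mm make three compartments; about 0.35 kg empty. A steel bar handle stands over it along y. Origin: centre of its underside.
- tray_bar (a point): Centre of the tray's steel bar handle, 77 mm above the tray's underside (107 mm above the counter when seated). The bar is 12 mm wide (tray x), 14 mm high and 100 mm long (tray y), on two thin posts at y = +-36 mm; pinch it across its width from above. The loaded tray balances up to about 20 mm from the bar's centre, towards the door stop.
- door_stop: Steel door stop, a waisted cylinder 30 mm in diameter and 30 mm high, about 0.17 kg, standing in one of the two end compartments of the tray, about 60 mm from its middle. Origin: centre of its underside.
- spacer: White nylon ring 28 mm in diameter, 14 mm high, about 12 g, in the other end compartment. Origin: centre of its underside.
- tumbler: Brass lever tumbler, flat plate about 56 x 27 x 4 mm, about 25 g, in the middle compartment under the bar. Origin: centre of its underside.
- key_gauge: Bystander: pale grey plastic key gauge, notched plate 85 x 30 x 5 mm, lying beside the stand. Origin: underside.
- padlock: Bystander: brass padlock with steel shackle, lying flat, 40 x 75 x 18 mm. Origin: underside of its body.
- screwdriver: Bystander: screwdriver 170 mm long, lying. Origin: underside.
- jar: Bystander: closed clear jar with steel cap, 60 mm in diameter, 75 mm high. Origin: underside.
- parts_bin: Bystander: small grey open bin 100 x 80 x 45 mm. Origin: underside.
- wedge_stop: Bystander: steel angle stop block 70 x 32 x 27 mm. Origin: underside.

How it is judged:
On the way, in this order (a step that is already met when the one before it is completed fails the run):
1. the latch is at its free stop while the tray still sits on the stand (value of joint latch above 1.35 rad and z of tray in the frame of stand below 0.04 m), for 0.2 s.
2. the tray is held clear above the stand, level and still (z of tray in the frame of stand between 0.1 and 0.24 m and horizontal distance between tray and stand below 0.06 m and angle between tray's own z axis and vertical below 0.1 rad and linear speed of tray below 0.03 m/s and angular speed of tray below 0.15 rad/s and contact force between tray and the fingers above 1 N and contact force between tray and stand below 0.1 N), for 0.5 s.
At the end, for the whole second after the job is handed in: Latch past 1.35 rad; tray in the fingers, underside 100 to 240 mm above the counter, middle within 60 mm of the stand's, tilt under 0.10 rad, slower than 30 mm/s and 0.15 rad/s, not touching stand or latch; door stop, spacer and tumbler lying in the tray (all of step 2 and value of joint latch above 1.35 rad and x of door_stop in the frame of tray between -0.042 and 0.042 m and y of door_stop in the frame of tray between -0.084 and 0.084 m and z of door_stop in the frame of tray between -0.003 and 0.02 m and x of tumbler in the frame of tray between -0.042 and 0.042 m and y of tumbler in the frame of tray between -0.084 and 0.084 m and z of tumbler in the frame of tray between -0.003 and 0.02 m and x of spacer in the frame of tray between -0.042 and 0.042 m and y of spacer in the frame of tray between -0.084 and 0.084 m and z of spacer in the frame of tray between -0.003 and 0.02 m); the arm keeps its last pose, push and grip.
It fails at once if a bystander was displaced by more than 20 mm (distance of any of key_gauge, padlock, screwdriver, jar, parts_bin, wedge_stop from where it was at the start of the episode above 0.02 m).
It fails at once if the tray was tipped by more than 0.2 rad (angle between tray's own z axis and vertical above 0.2 rad).
It also fails if it takes over 48 s, if anything falls off the work surface, if the arm or the gripper's body presses on something with over 40 N, if the wrist force passes 120 N, or if a joint passes its speed limit or range.

## Working session

There is one attempt and no reset: what is moved stays moved. The work goes in short steps, Python scripts to look and compute and a tool call to move; the robot and the scene stay as the last step left them, time stands still between calls to the robot, and variables do not carry over. Pictures are saved under pics/ and viewed, at most 10 in all, crops included, and the job is handed in when it is done.

Besides the shell and the picture viewer there is one more tool, called after "Call:" as name(argument=value, ...), one argument or row to a line, values as JSON. send_rows: Moves the arm, as the interface text tells. Its arguments: {"type":"object","properties":{"series":{"type":"array","items":{"type":"array","items":{"type":"array","items":{"type":"number"}}}},"grip_force":{"type":"number"}},"required":["series"]}

```bash
mkdir -p pics
cat > h.py <<'E'
from workcell import *
import numpy as np, cv2
from scipy.spatial.transform import Rotation as R
def intr(c):
    h,w=c["color"].shape[:2]; f=h/2/np.tan(np.radians(c["fovy"])/2)
    return np.array([[f,0,c["cx"]],[0,f,c["cy"]],[0,0,1.]]),np.array([c["k1"],0,0,0.])
def ray(c,uv):
    K,d=intr(c); p=cv2.undistortPoints(np.array(uv,float).reshape(-1,1,2),K,d)[:,0]
    v=np.c_[p[:,0],-p[:,1],-np.ones(len(p))]
    return R.from_quat(c["orientation"]).apply(v)
def onplane(c,uv,z):
    v=ray(c,uv); o=np.array(c["xyz"]); return o+v*((z-o[2])/v[:,2])[:,None]
def proj(c,P):
    K,d=intr(c); q=R.from_quat(c["orientation"]).inv().apply(np.atleast_2d(P)-np.array(c["xyz"]))
    q=q*[1,-1,-1]; return cv2.projectPoints(q,np.zeros(3),np.zeros(3),K,d)[0][:,0]
E
python3 - <<'E'
from h import *
import pickle
for n in("top","side"):
    c=camera(n); pickle.dump(c,open(n+"0.pkl","wb")); cv2.imwrite(f"pics/{n}0.png",cv2.resize(c["color"],(768,576),interpolation=cv2.INTER_CUBIC)); print({k:c[k] for k in c if k!="color"})
print(sense())
E
```

```text
{'fovy': 53.36223323265214, 'cx': 254.55735439108108, 'cy': 194.3341295425099, 'k1': -0.007696735589639028, 'xyz': array([0.35037984, 0.01179428, 1.06438938]), 'orientation': array([ 0.07102391, -0.07375752, -0.70015157,  0.7066139 ])}
{'fovy': 51.58783879615911, 'cx': 254.21680151538823, 'cy': 191.255952279828, 'k1': 0.007929259332373572, 'xyz': array([0.09884768, 0.63357732, 0.90020186]), 'orientation': array([-0.12069478,  0.35832963,  0.88318788, -0.27751002])}
{'clock': 0.1, 'joint_pos': array([-1.21262227e+00,  1.24451054e-01,  1.65156309e+00, -1.28850018e-05,
        1.36748366e+00, -8.25497255e-02]), 'qvel': array([ 0.0003132 , -0.00286265, -0.00340083, -0.00079241, -0.00136031,
        0.00027584]), 'joint_torque': array([ 4.47943394e-04, -4.24931216e+01, -3.66652894e+01, -1.23206200e-04,
        3.94568357e-03, -3.03993954e-05]), 'tcp_pos': array([ 0.27710287, -0.58739717,  0.24915351]), 'tcp_rot': array([ 9.75817682e-01,  2.18583953e-01, -1.37109807e-04, -9.42675305e-04]), 'ft_force': array([-0.32979793,  0.39434584,  1.34152603]), 'ft_torque': array([ 0.03206012, -0.01936569, -0.01392612]), 'finger_force': 0.0, 'grip_width': 0.08550536678500203}
```

View pics/top0.png

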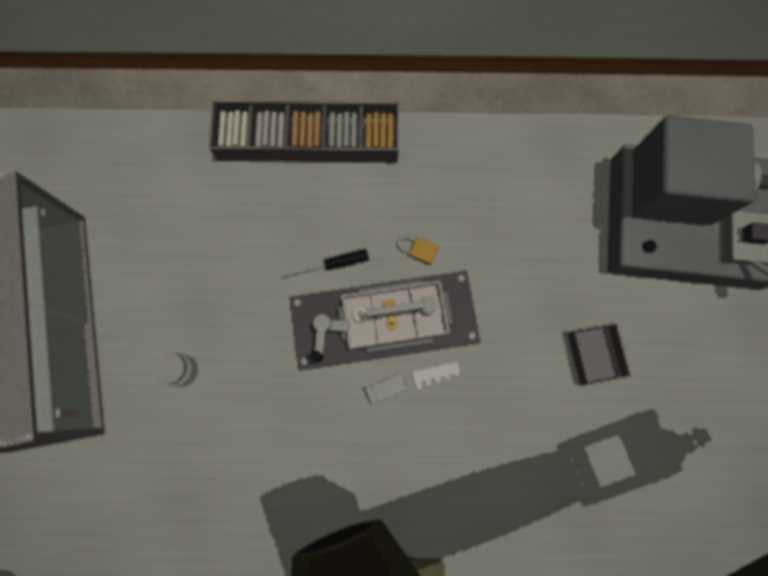

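View pics/side0.png

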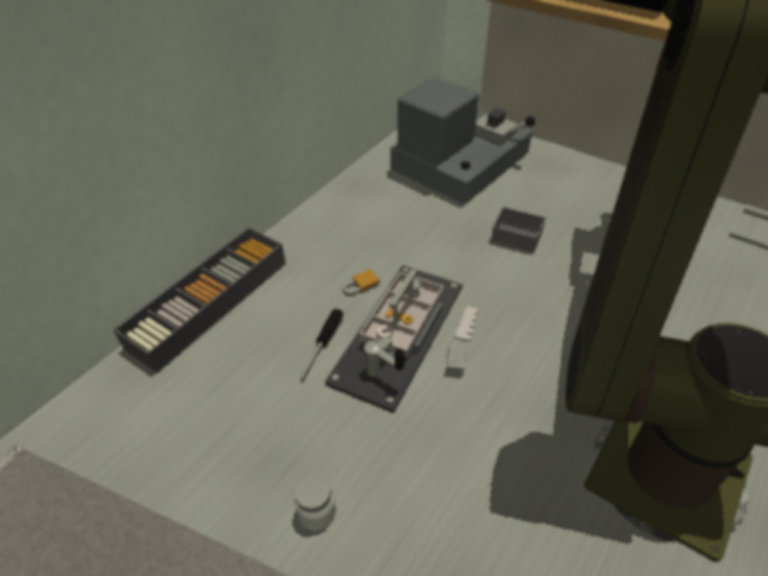

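The top view shows the plate with corners near (291,297), (466,272), (480,341) and (300,369) in the doubled view. The latch pivot is at (322,322), the black grip at (316,356), and the bar runs from (360,315) to (428,305). The side view agrees. Next I'll measure these precisely.

```bash
cat > m.py <<'E'
from h import *
import pickle
T=pickle.load(open("top0.pkl","rb")); S=pickle.load(open("side0.pkl","rb"))
def corners(c,approx,z):
    # fit lines to plate borders: subpixel corner search on smoothed gray
    g=cv2.cvtColor(c["color"],cv2.COLOR_BGR2GRAY)
    p=cv2.cornerSubPix(g,np.array(approx,np.float32).reshape(-1,1,2)/1.5,(5,5),(-1,-1),(30,100,.01))[:,0]
    return p,onplane(c,p,z)
for c,a in((T,[(291,297),(466,272),(480,341),(300,369)]),(S,[(327,383),(406,266),(462,283),(393,410)])):
    p,w=corners(c,a,.012); print(p.round(1).tolist()); print(w.round(4).tolist())
    print([round(float(np.linalg.norm(w[i]-w[i-1])),4) for i in range(4)], w.mean(0).round(4))
    u=(w[0]+w[3]-w[1]-w[2])[:2] if c is T else (w[0]+w[3]-w[1]-w[2])[:2]
    print("yaw y-axis",np.degrees(np.arctan2(u[1],u[0])))
a=T["color"][170:260,180:330]; cv2.imwrite("pics/tc.png",cv2.resize(a,None,fx=5.3,fy=5.3,interpolation=cv2.INTER_CUBIC))
a=S["color"][165:280,210:320]; cv2.imwrite("pics/sc.png",cv2.resize(a,None,fx=5.2,fy=5.2,interpolation=cv2.INTER_CUBIC))
E
python3 m.py
```

```text
[[193.1999969482422, 198.10000610351562], [309.5, 180.1999969482422], [319.0, 227.3000030517578], [199.10000610351562, 245.8000030517578]]
[[0.557, 0.1807, 0.012], [0.6117, -0.1469, 0.012], [0.4778, -0.1704, 0.012], [0.424, 0.159, 0.012]]
[0.1348, 0.3321, 0.1359, 0.3337] [0.5176 0.0056 0.012 ]
yaw y-axis 99.38418008123561
[[215.6999969482422, 255.60000610351562], [270.70001220703125, 177.3000030517578], [308.29998779296875, 189.0], [262.0, 275.3999938964844]]
[[0.5567, 0.1877, 0.012], [0.6039, -0.1521, 0.012], [0.4768, -0.1744, 0.012], [0.4189, 0.1675, 0.012]]
[0.1393, 0.3431, 0.129, 0.3468] [0.5141 0.0072 0.012 ]
yaw y-axis 98.76515707832225
```

View pics/tc.png

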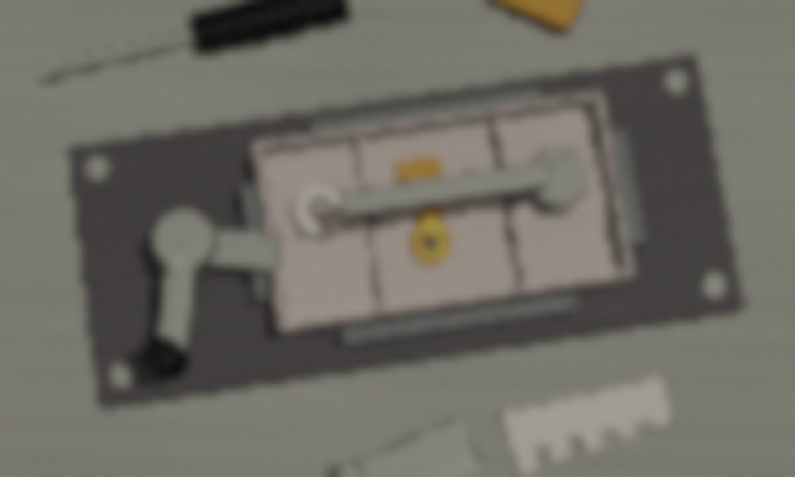

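View pics/sc.png

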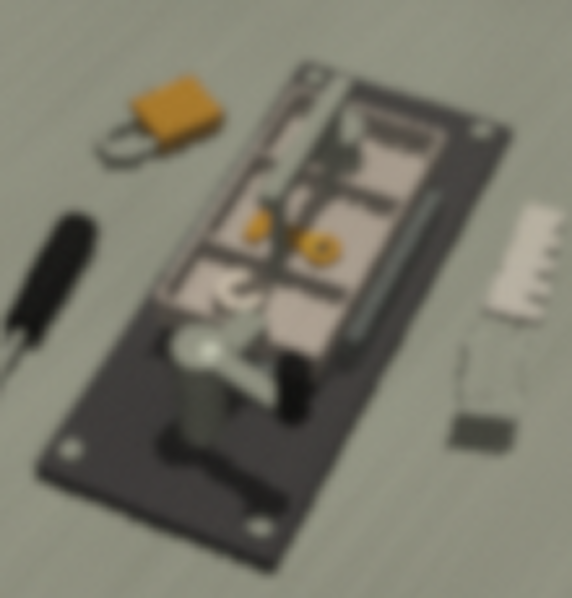

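The top crop shows the spacer at the latch end at (318,208), the door stop under the far bar end at (560,180), the tumbler in the middle, the grip at (162,360) and the pivot at (183,238). I'll refine the plate pose with a contour and triangulate the grip and bar.

```bash
cat > m2.py <<'E'
from h import *
import pickle
T=pickle.load(open("top0.pkl","rb")); S=pickle.load(open("side0.pkl","rb"))
def tri(p,q):
    a,b=ray(T,p)[0],ray(S,q)[0]; o1,o2=np.array(T["xyz"]),np.array(S["xyz"])
    s=np.linalg.lstsq(np.c_[a,-b],o2-o1,rcond=None)[0]; x,y=o1+a*s[0],o2+b*s[1]
    return ((x+y)/2).round(4),round(float(np.linalg.norm(x-y)),4)
tc=lambda x,y:((x+.5)/5.3-.5+180,(y+.5)/5.3-.5+170)
sc=lambda x,y:((x+.5)/5.2-.5+210,(y+.5)/5.2-.5+165)
for c,seed,n in((T,[tc(70,148),tc(693,57),tc(745,308),tc(100,405)],"T"),(S,[sc(38,465),sc(308,62),sc(510,130),sc(272,560)],"S")):
    g=cv2.GaussianBlur(cv2.cvtColor(c["color"],cv2.COLOR_BGR2GRAY),(0,0),.7).astype(np.float32); seed=np.array(seed); L=[]
    for i in range(4):
        a,b=seed[i],seed[(i+1)%4]; d=(b-a)/np.linalg.norm(b-a); nn=np.array([-d[1],d[0]]); pts=[]
        for t in np.linspace(.08,.92,60):
            k=np.arange(-4,4.01,.25); s=a+t*(b-a)+k[:,None]*nn
            v=cv2.remap(g,s[:,0].astype(np.float32),s[:,1].astype(np.float32),cv2.INTER_LINEAR).ravel()
            j=np.argmax(abs(np.gradient(v))); pts.append(s[j])
        w=onplane(c,pts,.012)[:,:2].astype(np.float32); l=cv2.fitLine(w,cv2.DIST_HUBER,0,.001,.001).ravel(); L.append(l)
    P=[]
    for i in range(4):
        l,m=L[i-1],L[i]; s=np.linalg.solve(np.c_[l[:2],-m[:2]],m[2:]-l[2:]); P.append(l[2:]+s[0]*l[:2])
    P=np.array(P); y=P[0]+P[3]-P[1]-P[2]
    print(n,P.round(4).tolist(),[round(float(np.linalg.norm(P[i]-P[i-1])),4) for i in range(4)],"ctr",P.mean(0).round(4),"yaw",np.degrees(np.arctan2(y[1],y[0])).round(2))
print("grip top",tri(tc(160,358),sc(296,360)))
print("pivot top",tri(tc(183,238),sc(203,345)))
print("bar door end",tri(tc(560,170),sc(338,80)), "bar latch end z.114",onplane(T,tc(347,208),.114)[0].round(4))
print("grip top@.115",onplane(T,tc(160,358),.115)[0].round(4),onplane(S,sc(296,360),.115)[0].round(4))
E
python3 m2.py
```

```text
T [[0.5593000054359436, 0.1851000040769577], [0.6134999990463257, -0.15080000460147858], [0.4742000102996826, -0.17389999330043793], [0.4205000102519989, 0.1615999937057495]] [0.1408, 0.3403, 0.1411, 0.3397] ctr [0.5169 0.0055] yaw 99.13
S [[0.5629000067710876, 0.19130000472068787], [0.5935999751091003, -0.15530000627040863], [0.4742000102996826, -0.17419999837875366], [0.41830000281333923, 0.1671999990940094]] [0.1466, 0.348, 0.1209, 0.346] ctr [0.5122 0.0073] yaw 97.17
grip top (array([0.4383, 0.1186, 0.1195]), 0.0006)
pivot top (array([0.4995, 0.1131, 0.0823]), 0.0015)
bar door end (array([ 0.534 , -0.0689,  0.1037]), 0.0046) bar latch end z.114 [0.5105 0.0326 0.114 ]
grip top@.115 [0.4384 0.119  0.115 ] [0.4405 0.1157 0.115 ]
```

Top-view fit matches the plate size (341 x 140 mm). The origin is about (0.520, -0.0145) with the stand's y axis at 99.1°. The pivot is about (0.4995, 0.114), and the grip about (0.439, 0.1185), so the latch is near 0.22 rad. Next I'll work out the approach moves.

```bash
cat >> h.py <<'E'
def head(q): # heading of tool y, deg
    v=R.from_quat(q).apply([0,1,0]); return np.degrees(np.arctan2(v[1],v[0]))
def down(h): # tool-down rotation with tool y at heading h (deg)
    return R.from_euler("z",h+90,degrees=True)*R.from_quat([1,0,0,0])
def row(p0,R0,p,h):
    s=R0.inv().apply(np.array(p)-p0)/.4; r=(R0.inv()*down(h)).as_rotvec(degrees=True)/45
    return np.r_[s,r].round(3).tolist()
E
python3 - <<'E'
from h import *
s=sense(); print(head(s["tcp_rot"]),head(down(30).as_quat()))
p0=np.array([.277,-.588,.25]);h0=-64.75
for p,h in(((.40,-.33,.25),-20),((.43,-.08,.25),24),((.439,.1185,.19),66),((.439,.1185,.104),86)):
    print(row(p0,down(h0),p,h)); p0,h0=np.array(p),h
E
```

```text
-64.74822981491481 29.999999999999986
[0.553, -0.452, 0.0, 0.0, 0.0, -0.994]
[0.613, -0.143, 0.0, 0.0, 0.0, -0.978]
[0.444, 0.222, 0.15, 0.0, 0.0, -0.933]
[0.0, 0.0, 0.215, 0.0, 0.0, -0.444]
```

Call:
send_rows(
  series=[
    [[0.09, -0.075, 0, 0, 0, -0.165, 0.7], [0.18, -0.15, 0, 0, 0, -0.33, 0.7], [0.28, -0.225, 0, 0, 0, -0.5, 0.7], [0.37, -0.3, 0, 0, 0, -0.66, 0.7], [0.46, -0.375, 0, 0, 0, -0.83, 0.7], [0.553, -0.452, 0, 0, 0, -0.994, 0.7], [0.553, -0.452, 0, 0, 0, -0.994, 0.7], [0.553, -0.452, 0, 0, 0, -0.994, 0.7]],
  ],
)

```text
clock: 1.1
tcp_pos: [0.4001, -0.3301, 0.2501]
tcp_rot: [0.819, 0.573, -0.0, -0.0]
ft_force: [0.2, 0.5, 0.4]
grip_width: 0.0596
finger_force: 0.0
```

Call:
send_rows(
  series=[
    [[0.1, -0.024, 0, 0, 0, -0.16, 0.7], [0.2, -0.048, 0, 0, 0, -0.32, 0.7], [0.3, -0.07, 0, 0, 0, -0.48, 0.7], [0.4, -0.094, 0, 0, 0, -0.64, 0.7], [0.5, -0.118, 0, 0, 0, -0.8, 0.7], [0.613, -0.143, 0, 0, 0, -0.978, 0.7], [0.613, -0.143, 0, 0, 0, -0.978, 0.7], [0.613, -0.143, 0, 0, 0, -0.978, 0.7]],
  ],
)

```text
clock: 2.1
tcp_pos: [0.4304, -0.0811, 0.2503]
tcp_rot: [0.546, 0.838, -0.0, 0.0]
ft_force: [-0.3, -0.5, -0.1]
grip_width: 0.0602
finger_force: 0.0
```

Call:
send_rows(
  series=[
    [[0.1, 0.05, 0, 0, 0, -0.2, 0.7], [0.2, 0.1, 0.03, 0, 0, -0.4, 0.7], [0.3, 0.15, 0.06, 0, 0, -0.6, 0.7], [0.4, 0.2, 0.1, 0, 0, -0.8, 0.7], [0.444, 0.222, 0.15, 0, 0, -0.933, 0.7], [0.444, 0.222, 0.15, 0, 0, -0.933, 0.7], [0.444, 0.222, 0.15, 0, 0, -0.933, 0.7], [0.444, 0.222, 0.15, 0, 0, -0.933, 0.7]],
  ],
)

```text
clock: 3.1
tcp_pos: [0.4401, 0.1172, 0.1914]
tcp_rot: [0.21, 0.978, 0.0, 0.001]
ft_force: [0.0, 0.0, -0.0]
grip_width: 0.0601
finger_force: 0.0
```

Run:
```python
from h import *
s=sense(); p=s["tcp_pos"]; print(s["clock"],p,head(s["tcp_rot"]),s["joint_pos"],s["grip_width"],s["ft_force"])
print(row(p,R.from_quat(s["tcp_rot"]),(.439,.1185,.104),86))
```

```text
3.1 [0.44014856 0.11718999 0.19142054] 65.80366923868046 [ 1.42412664e-01 -2.81681207e-01  2.13190296e+00 -2.73730744e-04
  1.28960302e+00 -1.00600170e+00] 0.06006340396874423 [ 0.0413428   0.04342615 -0.0367406 ]
[0.004, 0.002, 0.219, 0.001, 0.002, -0.449]
```

Call:
send_rows(
  series=[
    [[0.002, 0.002, 0.06, 0, 0, -0.15, 0.7], [0.004, 0.002, 0.12, 0, 0, -0.3, 0.7], [0.004, 0.002, 0.17, 0, 0, -0.449, 0.7], [0.004, 0.002, 0.2, 0, 0, -0.449, 0.7], [0.004, 0.002, 0.219, 0, 0, -0.449, 0.7], [0.004, 0.002, 0.219, 0, 0, -0.449, 0.7]],
  ],
)

```text
clock: 3.85
tcp_pos: [0.4382, 0.1196, 0.1027]
tcp_rot: [0.034, 0.999, -0.0, -0.0]
ft_force: [-0.9, -0.2, 0.4]
grip_width: 0.0598
finger_force: 0.0
```

Call:
send_rows(
  grip_force=25,
  series=[
    [[0, 0, 0, 0, 0, 0, 0.4], [0, 0, 0, 0, 0, 0, 0], [0, 0, 0, 0, 0, 0, 0], [0, 0, 0, 0, 0, 0, 0], [0, 0, 0, 0, 0, 0, 0], [0, 0, 0, 0, 0, 0, 0]],
  ],
)

```text
clock: 4.6
tcp_pos: [0.4385, 0.1197, 0.1034]
tcp_rot: [0.033, 0.999, -0.0, 0.0]
ft_force: [-1.8, -1.7, 5.1]
grip_width: 0.0174
finger_force: 25.8
```

Run:
```python
from h import *
s=sense(); p=s["tcp_pos"]; print(s["clock"],p,head(s["tcp_rot"]),s["grip_width"],s["finger_force"],s["ft_force"])
c=camera("top"); cv2.imwrite("pics/t1.png",cv2.resize(c["color"][150:270,150:330],None,fx=4,fy=4,interpolation=cv2.INTER_CUBIC))
```

```text
4.6 [0.43851807 0.11969062 0.1034078 ] 86.18564670995191 0.01744783757198389 25.780398845672607 [-1.84688626 -1.67975098  5.08929463]
```

View pics/t1.png

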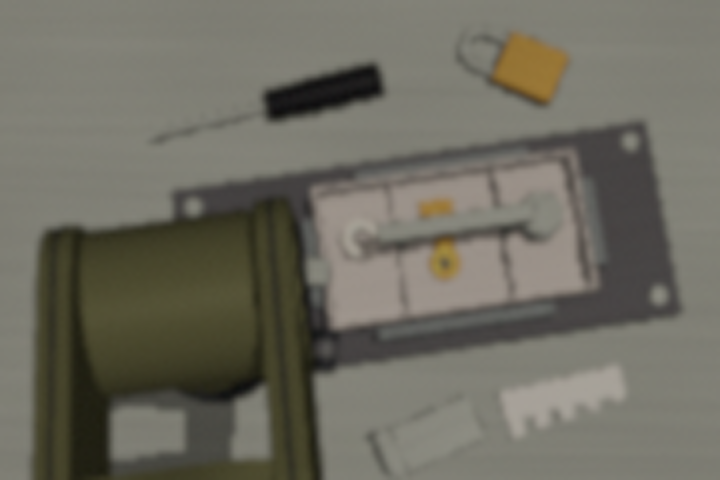

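The picture shows the gripper over the grip, with tray, tumbler, spacer and door stop untouched; the 17.4 mm opening confirms the pinch. Next I'll plan the arc.

Run:
```python
from h import *
P=np.array([.4993,.1141]); s=sense(); p=s["tcp_pos"]; d=p[:2]-P; a0=np.degrees(np.arctan2(d[1],d[0])); r0=np.hypot(*d); print(a0,r0)
A=np.linspace(0,1,9)*(a0-98.0); h0=86.19
def pt(k): a=np.radians(a0-k); r=r0+(.060-r0)*k/77; return np.r_[P+r*np.array([np.cos(a),np.sin(a)]),.1034]
for half in(0,4):
    b=A[half]; 
    for k in A[half+1:half+5]:
        print(row(pt(b),down(h0-b),pt(k),h0-k))
    print()
```

```text
174.73551612153076 0.061035266284859536
[-0.003, 0.025, 0.0, 0.0, 0.0, 0.213]
[-0.01, 0.05, 0.0, 0.0, 0.0, 0.426]
[-0.022, 0.072, 0.0, 0.0, 0.0, 0.639]
[-0.036, 0.093, 0.0, 0.0, 0.0, 0.853]

[-0.003, 0.025, 0.0, 0.0, 0.0, 0.213]
[-0.01, 0.049, 0.0, 0.0, 0.0, 0.426]
[-0.021, 0.072, 0.0, 0.0, 0.0, 0.639]
[-0.036, 0.092, 0.0, 0.0, 0.0, 0.853]
```

Call:
send_rows(
  series=[
    [[-0.001, 0.013, 0, 0, 0, 0.107, 0], [-0.003, 0.025, 0, 0, 0, 0.213, 0], [-0.006, 0.038, 0, 0, 0, 0.32, 0], [-0.01, 0.05, 0, 0, 0, 0.426, 0], [-0.016, 0.061, 0, 0, 0, 0.533, 0], [-0.022, 0.072, 0, 0, 0, 0.639, 0], [-0.029, 0.083, 0, 0, 0, 0.746, 0], [-0.036, 0.093, 0, 0, 0, 0.853, 0], [-0.036, 0.093, 0, 0, 0, 0.853, 0]],
  ],
)

```text
clock: 5.78
tcp_pos: [0.4559, 0.1569, 0.1035]
tcp_rot: [0.359, 0.933, 0.001, 0.001]
ft_force: [0.9, 3.3, 2.9]
grip_width: 0.0175
finger_force: 25.8
```

Run:
```python
from h import *
s=sense(); p=s["tcp_pos"];P=np.array([.4993,.1141]); d=p[:2]-P
print(s["clock"],p,head(s["tcp_rot"]),np.degrees(np.arctan2(d[1],d[0])),np.hypot(*d),s["grip_width"],s["finger_force"],s["ft_force"])
```

```text
5.775 [0.45586751 0.15688836 0.10345548] 47.86944735102709 135.42803557320914 0.060969048577946015 0.01745074620171899 25.76858639717102 [0.90513564 3.26915817 2.90942502]
```

Low forces and on the arc. I'll do the second half now.

Call:
send_rows(
  series=[
    [[-0.001, 0.013, 0, 0, 0, 0.107, 0], [-0.003, 0.025, 0, 0, 0, 0.213, 0], [-0.006, 0.038, 0, 0, 0, 0.32, 0], [-0.01, 0.05, 0, 0, 0, 0.426, 0], [-0.016, 0.061, 0, 0, 0, 0.533, 0], [-0.022, 0.072, 0, 0, 0, 0.639, 0], [-0.029, 0.083, 0, 0, 0, 0.746, 0], [-0.036, 0.092, 0, 0, 0, 0.853, 0], [-0.036, 0.092, 0, 0, 0, 0.853, 0], [-0.036, 0.092, 0, 0, 0, 0.853, 0]],
  ],
)

```text
clock: 7.02
tcp_pos: [0.4912, 0.1751, 0.1036]
tcp_rot: [0.646, 0.763, 0.002, -0.0]
ft_force: [1.5, 7.3, 3.4]
grip_width: 0.0172
finger_force: 25.7
```

Run:
```python
from h import *
s=sense(); p=s["tcp_pos"];P=np.array([.4993,.1141]); d=p[:2]-P
print(s["clock"],p,head(s["tcp_rot"]),np.degrees(np.arctan2(d[1],d[0])),np.hypot(*d),s["grip_width"],s["finger_force"],s["ft_force"])
```

```text
7.025 [0.49122408 0.17509039 0.10356697] 9.498458765828058 97.54282659089229 0.06152274473303352 0.017176048747376188 25.666823387145996 [1.4558664  7.30278877 3.36948228]
```

Call:
send_rows(
  series=[
    [[0.003, 0.006, 0, 0, 0, 0, 0], [0.003, 0.012, 0, 0, 0, 0, 0], [0.003, 0.012, 0, 0, 0, 0, 0]],
  ],
)

```text
clock: 7.4
tcp_pos: [0.4917, 0.1753, 0.1032]
tcp_rot: [0.646, 0.763, -0.004, -0.003]
ft_force: [-15.6, -0.5, 16.6]
grip_width: 0.0169
finger_force: 27.5
```

The latch is at its stop: a push of about 15 N gave no motion. I'll relax, release, rise and check.

Call:
send_rows(
  series=[
    [[0, -0.011, 0, 0, 0, 0, 0], [0, -0.011, 0, 0, 0, 0, 0.6], [0, -0.011, 0, 0, 0, 0, 0.6], [0, -0.011, 0, 0, 0, 0, 0.6], [0, -0.011, -0.06, 0, 0, 0, 0.6], [0, -0.011, -0.15, 0, 0, 0, 0.6], [0, -0.011, -0.26, 0, 0, 0, 0.6], [0, -0.011, -0.26, 0, 0, 0, 0.6]],
  ],
)

```text
clock: 8.4
tcp_pos: [0.493, 0.1752, 0.2113]
tcp_rot: [0.647, 0.763, 0.003, 0.002]
ft_force: [-0.1, -0.6, -0.8]
grip_width: 0.0514
finger_force: 0.0
```

Run:
```python
from h import *
s=sense(); p=s["tcp_pos"]; print(s["clock"],p,head(s["tcp_rot"]),s["grip_width"],s["ft_force"])
print(row(p,R.from_quat(s["tcp_rot"]),(.5224,-.0293,.2),9.13))
c=camera("side"); cv2.imwrite("pics/s1.png",cv2.resize(c["color"][130:290,190:340],None,fx=3.7,fy=3.7,interpolation=cv2.INTER_CUBIC))
```

```text
8.4 [0.49301857 0.17524651 0.21130677] 9.42119169134578 0.05140631967366268 [-0.05184699 -0.61687119 -0.77304788]
[-0.517, -0.011, 0.028, 0.01, -0.001, 0.006]
```

View pics/s1.png

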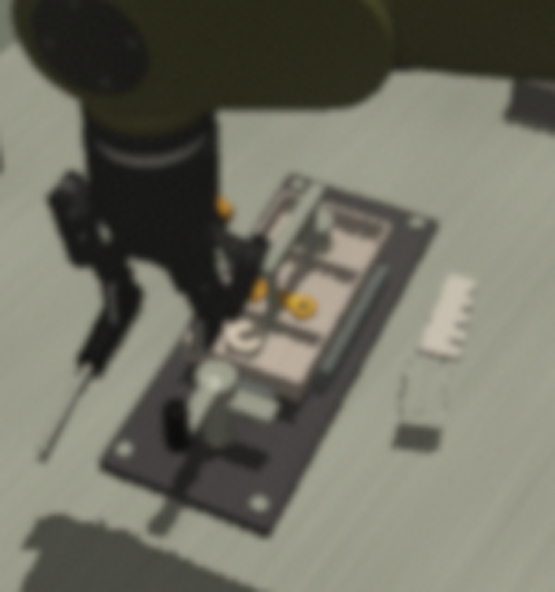

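The latch arm now points along +y away from the tray (grip at (178,425), pivot at (215,378)), so it is free. Next I'll go over the bar.

Call:
send_rows(
  series=[
    [[-0.1, -0.002, 0, 0, 0, 0, 0.6], [-0.2, -0.004, 0.01, 0, 0, 0, 0.6], [-0.3, -0.006, 0.02, 0, 0, 0, 0.6], [-0.4, -0.008, 0.028, 0, 0, 0, 0.6], [-0.517, -0.011, 0.028, 0, 0, 0.006, 0.6], [-0.517, -0.011, 0.028, 0, 0, 0.006, 0.6], [-0.517, -0.011, 0.028, 0, 0, 0.006, 0.6]],
  ],
)

```text
clock: 9.32
tcp_pos: [0.5193, -0.0297, 0.194]
tcp_rot: [0.649, 0.761, -0.001, -0.001]
ft_force: [1.0, 0.2, -0.2]
grip_width: 0.0512
finger_force: 0.0
```

Run:
```python
from h import *
s=sense(); p=s["tcp_pos"]; print(s["clock"],p,head(s["tcp_rot"]),s["grip_width"],s["tcp_rot"])
print(row(p,R.from_quat(s["tcp_rot"]),(.5224,-.0293,.106),9.13))
```

```text
9.325 [ 0.5192747  -0.02974174  0.19395667] 9.12069380236202 0.05122916933218519 [ 6.48646742e-01  7.61088308e-01 -5.61832142e-04 -1.29431627e-03]
[-0.0, 0.008, 0.22, -0.003, -0.002, -0.0]
```

Call:
send_rows(
  series=[
    [[0, 0.008, 0.07, 0, 0, 0, 0.6], [0, 0.008, 0.14, 0, 0, 0, 0.6], [0, 0.008, 0.19, 0, 0, 0, 0.6], [0, 0.008, 0.22, 0, 0, 0, 0.6], [0, 0.008, 0.22, 0, 0, 0, 0.6], [0, 0.008, 0.22, 0, 0, 0, 0.6]],
  ],
)

```text
clock: 10.07
tcp_pos: [0.5239, -0.0292, 0.1084]
tcp_rot: [0.648, 0.761, 0.0, 0.001]
ft_force: [0.0, -0.2, 0.7]
grip_width: 0.0512
finger_force: 0.0
```

Call:
send_rows(
  grip_force=60,
  series=[
    [[0, 0, 0, 0, 0, 0, 0.35], [0, 0, 0, 0, 0, 0, 0.25], [0, 0, 0, 0, 0, 0, 0.15], [0, 0, 0, 0, 0, 0, 0], [0, 0, 0, 0, 0, 0, 0], [0, 0, 0, 0, 0, 0, 0], [0, 0, 0, 0, 0, 0, 0]],
  ],
)

```text
clock: 10.95
tcp_pos: [0.5242, -0.0296, 0.1083]
tcp_rot: [0.649, 0.761, 0.001, 0.001]
ft_force: [5.9, 1.1, 1.7]
grip_width: 0.0108
finger_force: 59.3
```

Run:
```python
from h import *
s=sense(); print(s["clock"],s["tcp_pos"],head(s["tcp_rot"]),s["grip_width"],s["finger_force"],s["ft_force"],s["ft_torque"])
c=camera("top"); cv2.imwrite("pics/t2.png",cv2.resize(c["color"][150:270,150:330],None,fx=4,fy=4,interpolation=cv2.INTER_CUBIC))
```

```text
10.95 [ 0.52419639 -0.02956399  0.10832402] 9.141629032768725 0.010816211955236557 59.29479360580444 [5.86710321 1.07705242 1.72355549] [ 0.11620362 -0.88747233 -0.06004483]
```

View pics/t2.png

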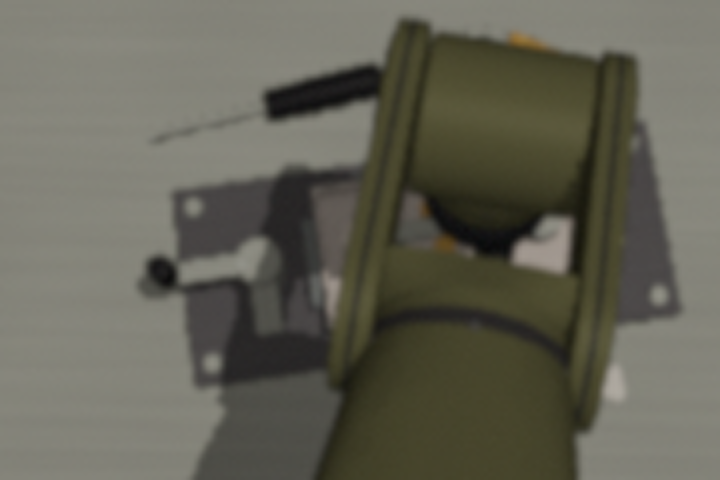

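The latch is at its free stop, with its arm pointing along +y (grip at (160,270)), and the bar is gripped at 10.8 mm. I'll lift slowly.

Call:
send_rows(
  grip_force=90,
  series=[
    [[0, 0.003, 0, 0, 0, 0, 0], [0, 0.003, 0, 0, 0, 0, 0], [0, 0.003, -0.006, 0, 0, 0, 0], [0, 0.003, -0.012, 0, 0, 0, 0], [0, 0.003, -0.02, 0, 0, 0, 0], [0, 0.003, -0.028, 0, 0, 0, 0], [0, 0.003, -0.036, 0, 0, 0, 0], [0, 0.003, -0.044, 0, 0, 0, 0], [0, 0.003, -0.05, 0, 0, 0, 0], [0, 0.003, -0.05, 0, 0, 0, 0]],
  ],
)

```text
clock: 12.25
tcp_pos: [0.5246, -0.0293, 0.1279]
tcp_rot: [0.648, 0.761, 0.0, 0.0]
ft_force: [-0.6, -0.2, -6.4]
grip_width: 0.0105
finger_force: 87.9
```

Run:
```python
from h import *
s=sense(); print(s["clock"],s["tcp_pos"],head(s["tcp_rot"]),s["grip_width"],s["finger_force"],s["ft_force"],s["ft_torque"])
c=camera("side"); cv2.imwrite("pics/s2.png",cv2.resize(c["color"][130:290,190:340],None,fx=3.7,fy=3.7,interpolation=cv2.INTER_CUBIC))
```

```text
12.25 [ 0.52464034 -0.02932875  0.12793216] 9.148444791879013 0.010541515522044671 87.85791993141174 [-0.58690441 -0.22828185 -6.40095232] [-0.01233033  0.02704382 -0.06369486]
```

View pics/s2.png

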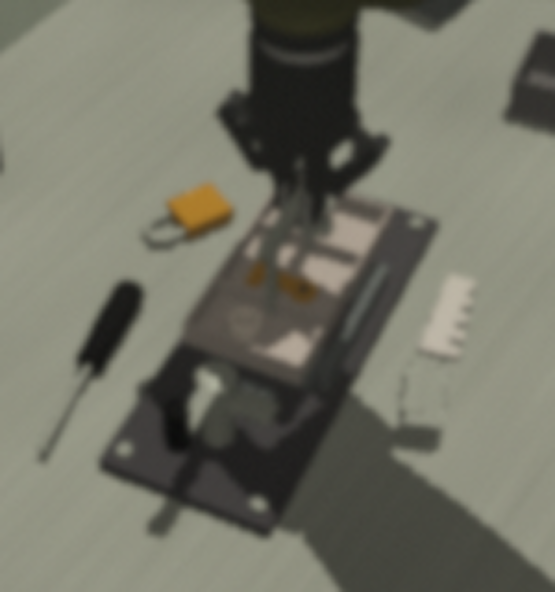

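The tray is clear of the stand. The load is about 6 N, the moment is near zero, it looks level, and the parts are in place. I'll finish the lift.

Call:
send_rows(
  series=[
    [[0, 0, -0.01, 0, 0, 0, 0], [0, 0, -0.025, 0, 0, 0, 0], [0, 0, -0.045, 0, 0, 0, 0], [0, 0, -0.065, 0, 0, 0, 0], [0, 0, -0.085, 0, 0, 0, 0], [0, 0, -0.105, 0, 0, 0, 0], [0, 0, -0.125, 0, 0, 0, 0], [0, 0, -0.145, 0, 0, 0, 0], [0, 0, -0.165, 0, 0, 0, 0], [0, 0, -0.185, 0, 0, 0, 0], [0, 0, -0.205, 0, 0, 0, 0], [0, 0, -0.225, 0, 0, 0, 0], [0, 0, -0.24, 0, 0, 0, 0], [0, 0, -0.25, 0, 0, 0, 0], [0, 0, -0.25, 0, 0, 0, 0], [0, 0, -0.25, 0, 0, 0, 0], [0, 0, -0.25, 0, 0, 0, 0], [0, 0, -0.25, 0, 0, 0, 0], [0, 0, -0.25, 0, 0, 0, 0], [0, 0, -0.25, 0, 0, 0, 0]],
  ],
)

```text
clock: 14.8
tcp_pos: [0.5244, -0.0293, 0.2275]
tcp_rot: [0.648, 0.761, -0.0, -0.0]
ft_force: [-0.2, 0.3, -5.8]
grip_width: 0.0103
finger_force: 87.9
```

Call:
send_rows(
  series=[
    [[0, 0, 0, 0, 0, 0, 0], [0, 0, 0, 0, 0, 0, 0], [0, 0, 0, 0, 0, 0, 0], [0, 0, 0, 0, 0, 0, 0], [0, 0, 0, 0, 0, 0, 0], [0, 0, 0, 0, 0, 0, 0]],
  ],
)

```text
clock: 15.55
tcp_pos: [0.5244, -0.0293, 0.2275]
tcp_rot: [0.648, 0.761, -0.0, -0.0]
ft_force: [-0.3, 0.1, -6.1]
grip_width: 0.0104
finger_force: 87.9
```

Run:
```python
from h import *
s=sense(); print(s["clock"],s["tcp_pos"],s["tcp_rot"],s["grip_width"],s["finger_force"],s["ft_force"],s["ft_torque"],abs(s["qvel"]).max())
c=camera("side"); cv2.imwrite("pics/s3.png",cv2.resize(c["color"][100:290,170:360],None,fx=3.1,fy=3.1,interpolation=cv2.INTER_CUBIC))
```

```text
15.55 [ 0.5244098  -0.02929628  0.22753412] [ 6.48472274e-01  7.61238274e-01 -1.52638607e-06 -4.36680001e-06] 0.01041014852534835 87.8597366809845 [-0.26592347  0.13475351 -6.13138965] [ 0.00596785  0.02030696 -0.03185003] 0.001911791288120817
```

View pics/s3.png

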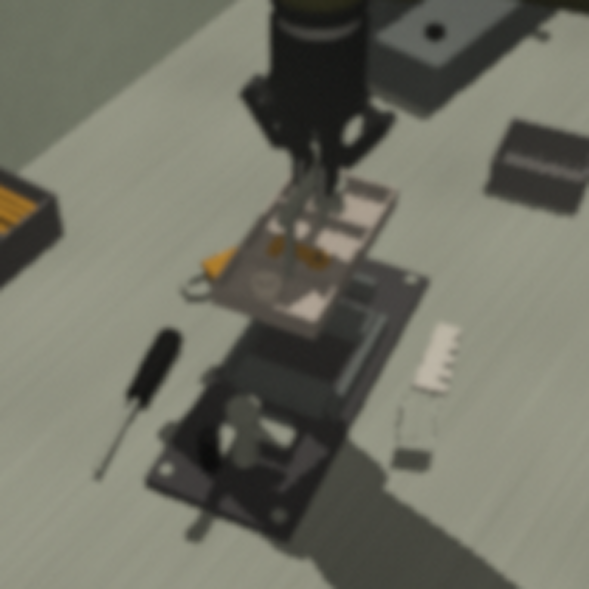

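The tray hangs level at about 0.15 m with spacer (268,285) and tumbler (300,252) in it, the latch free at (208,445), and bystanders in place.

```bash
python3 -c "
from h import *
print(job_done())"
```

```text
the job is handed in; nothing more can be done
None
```

The job is handed in, verdict not shown: latch swung to its free stop, tray held still and level about 12 cm above its seat; spacer and tumbler were seen in it, but the door stop was hidden behind the gripper in the last picture.

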